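# Put the glass optics away in their trays

## Robot

A 7-joint arm with a two-finger parallel gripper is mounted at the origin on the work surface. World frame = base frame: x ahead of the robot, y to its left, z up, the work surface at z = 0. Lengths are in m, angles in rad, forces in N, time in s.
With the tool pointing down it reaches from about 0.425 to 0.875 m from the base axis. Payload 4.7 kg.
Tool frame: the origin (TCP) lies midway between the tips of the shut fingers; the grasp point (between the pads) lies 19 mm behind it; x points along the fingers, y is the direction in which the jaws open and shut, and the axes are right-handed (so a half turn about x gives the same grasp; the last joint's range is limited). The gripper opens to 87 mm and grips with 3 to 60 N. Pads are 19 mm wide; open, the fingers measure 117 mm over their backs; the gripper's body (75 mm by 190 mm) begins 51 mm behind the grasp point.
Start: joints at [0.014, 0.321, -0.07, 1.45, 0.023, 1.371, -0.057], TCP at [0.65, -0, 0.223] pointing down, gripper open.
Joint ranges: [-2.86, 2.86], [-0.3, 2.09], [-1.38, 1.24], [0.06, 2.45], [-1.56, 4.7], [0.09, 2.05], [-2.69, 2.69]. Speed limits (rad/s): [2.57, 2.57, 3.14, 3.14, 3.14, 3.14, 3.14].

## Interface

Orientations are given as a rotation vector (axis times angle).
In Python, from bench import ctrl gives the robot as it stands. The module is installed in compiled form; this text tells all that it offers.
- The arm moves only by the shell command python3 -m jog 'ROWS' [FORCE]. ROWS is JSON, a list of rows, each an object with "rot": the turn, a rotation vector about the tool's x, y, z in units of 5 degrees (1.0 is 5 degrees), a list of three; "travel": the shift along the tool's x, y, z in units of 0.3 m (1.0 is 0.3 m), a list of three; "jaw": the closure, from -1 (fully open) to 1 (shut), so that 0 is half open. In form: [{"rot": [ax, ay, az], "travel": [tx, ty, tz], "jaw": jaw}, ...]. A call has 1 to 8 rows; each row shifts and turns the commanded pose from where the row before left it, along the tool's axes as they then stand; what a row does not reach is not made up. A row lasts 1/10 s, in which the tool goes at most 50 mm and 8.59 degrees, less where a joint would pass 70% of its speed; a pose out of reach is approached as far as the arm can. A call with a number of a shift or a turn outside -1 to 1 is refused whole. A call with a gripper value outside its range is refused whole. The fingers move at their own pace and stop on an object; FORCE is the grip in N (left out, the last holds). Time passes only in rows, so rows that do not move let the fingers close. It gives the time, the measured TCP pose, the force and the opening at its end, in the units of the state.
- ctrl.get_state(): the state, without advancing time (a new reading comes with each control period).
- ctrl.get_image(name): name is "scene" or "side" or "wrist"; returns the picture (384x512x3 uint8, red, green, blue); there is no depth.
- ctrl.camera_model(name): a dict with "mtx" (3x3 intrinsics, pixels), "k1" (the pictures are not rectified: a ray, as slopes to the right and down, at radius r is drawn at 1 + k1 r^2 times it, then the intrinsics apply), "extrinsics" (4x4, takes a point from world to camera coordinates); the wrist camera has in their place "hand_eye" (4x4, takes a point from camera to tool coordinates, whose origin is the TCP and whose axes are the tool frame's). Camera axes: x right, y up, looking along -z (the intrinsics and any distortion apply to the point x, -y, -z); pixel columns grow to the right and rows downward; lengths in m; the calibration is good to about 2 mm. A picture is of the moment at which its call begins: read the wrist's pose just before it. camera_model takes no time and is no camera call.
- ctrl.close_job(): hands the job in, once; it reports no verdict.
The state is a dict: "time": time; "joint_positions": joint angles; "qd": joint speeds; "joint_torque": joint torques, N m; "position": TCP position; "tool_rot": TCP orientation; "ft_force": force on the tool from outside, world axes, zero at the start; "torque": the same for the moment, N m; "grip_width": opening from 0.0 (shut) to 1.0 (fully open).
Only numpy, scipy, OpenCV 4.12 (cv2) and the standard library are available. Lean on these libraries where they do the work, as an engineer would, in place of code of your own. Each camera call takes 0.05 s, during which the arm holds its last target.

## Task

Four of the black optical parts on the bench have a pale glass window on top: a small round one, a large round one, a square one and an oblong one. Put each into the tray whose recess has its shape and size, setting it down gently so that it stands upright, glass up, flat on the floor of the recess. Leave the two solid black blanks without glass where they are.

Things in the scene. Friction and masses are not known exactly. Their poses are not given: they have to be found in the camera images.
- small_tube_mid (a point): Small round optic: loose upright matt black cylinder, diameter 36 mm, 50 mm high, about 0.12 kg, pale glass disc with a thin steel ring on top. The point is at its centre, half-way up, 25 mm above its underside; z points up out of the glass face.
- large_tube_mid (a point): Large round optic: loose upright matt black cylinder, diameter 62 mm, 50 mm high, about 0.32 kg, pale glass disc with a thin steel ring on top. The point is at its centre, half-way up, 25 mm above its underside; z points up out of the glass face.
- cube_mid (a point): Square optic: loose matt black block, 44 x 44 mm seen from above, 50 mm high, about 0.22 kg, round pale glass window on top; x and y run square to its sides. The point is at its centre, half-way up, 25 mm above its underside; z points up out of the glass face.
- oblong_mid (a point): Oblong optic: loose matt black block, 30 mm along its x, 64 mm along its y, 50 mm high, about 0.22 kg, narrow rectangular pale glass window on top. The point is at its centre, half-way up, 25 mm above its underside; z points up out of the glass face.
- blank_tube_mid (a point): Blank: loose solid black cylinder, diameter 50 mm, 50 mm high, plain black top with six small dark holes and no glass. To be left alone. The point is at its centre, half-way up.
- blank_block_mid (a point): Blank: loose solid black block, 38 mm along its x, 54 mm along its y, 50 mm high, plain black top with no glass. To be left alone. The point is at its centre, half-way up.
- tray_small_floor (a point): Tray for the small round optic: 68 mm square outside, round recess of diameter 52 mm. A flat tray of bare aluminium fixed to the bench, 8 mm high, with one recess whose dark rubber floor lies 3 mm above the bench (5 mm deep). The point is the centre of the recess floor; z up.
- tray_large_floor (a point): Tray for the large round optic: 94 mm square outside, round recess of diameter 78 mm. A flat tray of bare aluminium fixed to the bench, 8 mm high, with one recess whose dark rubber floor lies 3 mm above the bench (5 mm deep). The point is the centre of the recess floor; z up.
- tray_square_floor (a point): Tray for the square optic: 76 mm square outside, square recess of 60 x 60 mm, its sides along x and y. A flat tray of bare aluminium fixed to the bench, 8 mm high, with one recess whose dark rubber floor lies 3 mm above the bench (5 mm deep). The point is the centre of the recess floor; z up.
- tray_oblong_floor (a point): Tray for the oblong optic: outside 62 mm along x and 96 mm along y, rectangular recess 46 mm along x and 80 mm along y. A flat tray of bare aluminium fixed to the bench, 8 mm high, with one recess whose dark rubber floor lies 3 mm above the bench (5 mm deep). The point is the centre of the recess floor; z up.

How it is judged:
At the end, for the whole second after the job is handed in: Each of the four glass optics stands in the tray of its own shape and size: its centre within 13 mm of the recess centre seen from above, its underside on the recess floor (centre 22 to 27.5 mm above it), upright within 0.06 rad, released and at rest (horizontal distance between small_tube_mid and tray_small_floor below 0.013 m and z of small_tube_mid in the frame of tray_small_floor between 0.022 and 0.0275 m and angle between each of small_tube_mid, large_tube_mid, cube_mid, oblong_mid's own z axis and vertical below 0.06 rad and linear speed of each of small_tube, large_tube, cube, oblong below 0.01 m/s and horizontal distance between large_tube_mid and tray_large_floor below 0.013 m and z of large_tube_mid in the frame of tray_large_floor between 0.022 and 0.0275 m and horizontal distance between cube_mid and tray_square_floor below 0.013 m and z of cube_mid in the frame of tray_square_floor between 0.022 and 0.0275 m and horizontal distance between oblong_mid and tray_oblong_floor below 0.013 m and z of oblong_mid in the frame of tray_oblong_floor between 0.022 and 0.0275 m); the robot touches nothing.
It fails at once if an optic is dropped or thrown into its tray: it moves at over 0.6 m/s close above it (a free fall of about 18 mm) ((horizontal distance between small_tube_mid and tray_small_floor below 0.04 m and z of small_tube_mid in the frame of tray_small_floor below 0.06 m and linear speed of small_tube above 0.6 m/s) or (horizontal distance between large_tube_mid and tray_large_floor below 0.04 m and z of large_tube_mid in the frame of tray_large_floor below 0.06 m and linear speed of large_tube above 0.6 m/s) or (horizontal distance between cube_mid and tray_square_floor below 0.04 m and z of cube_mid in the frame of tray_square_floor below 0.06 m and linear speed of cube above 0.6 m/s) or (horizontal distance between oblong_mid and tray_oblong_floor below 0.04 m and z of oblong_mid in the frame of tray_oblong_floor below 0.06 m and linear speed of oblong above 0.6 m/s)).
It fails at once if a solid black blank is moved by more than 25 mm (distance of any of blank_tube_mid, blank_block_mid from where it was at the start of the episode above 0.025 m).
It also fails if it takes over 102 s, if anything falls off the work surface, if the arm or the gripper's body presses on something with over 40 N, if the wrist force passes 120 N, or if a joint passes its speed limit or range.

## Working session

There is one attempt and no reset: what is moved stays moved. The work goes in short steps, Python scripts to look and compute and a shell command to move; the robot and the scene stay as the last step left them, time stands still between calls to the robot, and variables do not carry over. Pictures are saved under pics/ and viewed, and the job is handed in when it is done.

```bash
mkdir -p pics
python3 - <<'E'
from bench import ctrl
import cv2
for n in ["scene","side","wrist"]:
    cv2.imwrite(f"pics/{n}0.png",cv2.cvtColor(ctrl.get_image(n),cv2.COLOR_RGB2BGR))
    print(n,ctrl.camera_model(n))
print(ctrl.get_state())
E
```

```text
scene {'mtx': array([[454.22534257,   0.        , 255.54064301],
       [  0.        , 454.22534257, 195.49991985],
       [  0.        ,   0.        ,   1.        ]]), 'k1': -0.13336582461023733, 'extrinsics': array([[ 0.69232952,  0.72148095, -0.01204495, -0.34025499],
       [-0.45020565,  0.44493971,  0.7741728 ,  0.17954941],
       [ 0.56391021, -0.53055998,  0.63285969, -1.73802272],
       [ 0.        ,  0.        ,  0.        ,  1.        ]])}
side {'mtx': array([[376.34810005,   0.        , 255.74749152],
       [  0.        , 376.34810005, 196.36691476],
       [  0.        ,   0.        ,   1.        ]]), 'k1': -0.05864049553599194, 'extrinsics': array([[-0.98546088, -0.16977684,  0.00653231,  0.50280399],
       [ 0.1245299 , -0.69560376,  0.7075505 , -0.09644414],
       [-0.11558178,  0.69807681,  0.70663259, -1.06439278],
       [ 0.        ,  0.        ,  0.        ,  1.        ]])}
wrist {'mtx': array([[294.90855368,   0.        , 252.23507862],
       [  0.        , 294.90855368, 193.88815511],
       [  0.        ,   0.        ,   1.        ]]), 'k1': -0.042817108
[... 350 characters left out ...]
000000e+00]])}
{'time': 0.15, 'joint_positions': array([ 0.01407508,  0.3216822 , -0.07007566,  1.45142797,  0.02260666,
        1.37080659, -0.05691721]), 'qd': array([ 0.0012095 ,  0.00023292, -0.00113277, -0.00257414, -0.00035022,
        0.00015455, -0.00042748]), 'joint_torque': array([ 2.16972071e-04, -4.91794288e+01, -4.04079035e-01, -3.12878716e+01,
       -6.39387709e-02,  4.04033612e-02,  9.90178205e-05]), 'position': array([ 6.49562242e-01, -3.89438092e-05,  2.21676888e-01]), 'tool_rot': array([ 1.20838299,  1.2102698 , -1.21035692]), 'ft_force': array([0.75443627, 0.56972112, 0.15021913]), 'torque': array([-0.01691786, -0.01616061, -0.04767743]), 'grip_width': 1.0025737196183833}
```

View pics/scene0.png

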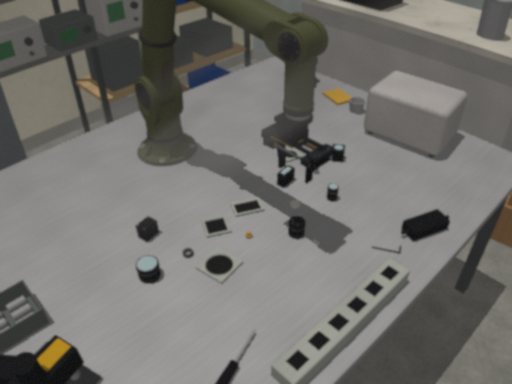

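View pics/side0.png

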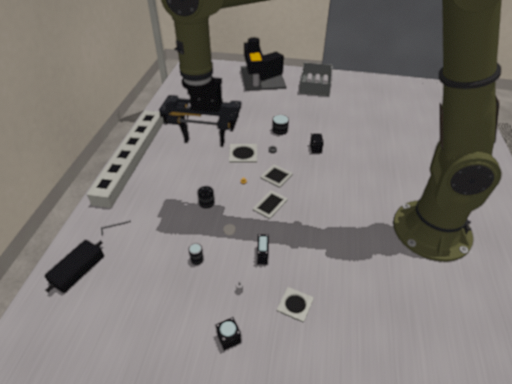

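View pics/wrist0.png

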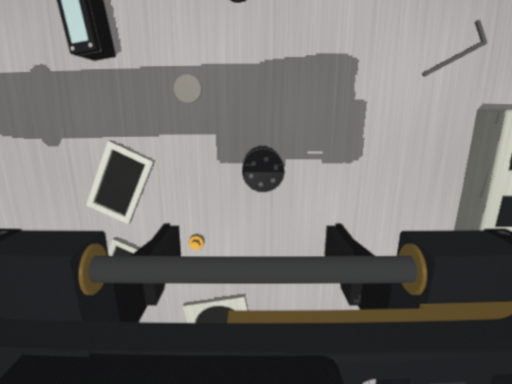

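The side view shows everything. The small tube is near (196,253), the large tube (280,124), the cube (228,332) and the oblong (263,248). The trays are at (243,153), (277,176), (270,204) and (295,304). The blanks are at (206,197) and (316,143). Next I'll enlarge it.

```bash
cat > h.py <<'E'
import numpy as np,cv2
from bench import ctrl
from scipy.spatial.transform import Rotation as R
def undist(n,u,v):
    m=ctrl.camera_model(n);K=m["mtx"]
    p=cv2.undistortPoints(np.array([[[u,v]]],float),K,np.array([m["k1"],0,0,0,0.]))[0,0]
    return np.array([p[0],-p[1],-1.0])
def pose(): 
    s=ctrl.get_state(); T=np.eye(4); T[:3,:3]=R.from_rotvec(s["tool_rot"]).as_matrix();T[:3,3]=s["position"];return T
def pt(n,u,v,z,T=None):
    d=undist(n,u,v);m=ctrl.camera_model(n)
    C=np.linalg.inv(m["extrinsics"]) if n!="wrist" else T@m["hand_eye"]
    D=C[:3,:3]@d;o=C[:3,3];return o+D*(z-o[2])/D[2]
def proj(n,P,T=None):
    m=ctrl.camera_model(n)
    E=m["extrinsics"] if n!="wrist" else np.linalg.inv(T@m["hand_eye"])
    c=E[:3,:3]@np.array(P,float)+E[:3,3];x,y=c[0]/-c[2],-c[1]/-c[2];s=1+m["k1"]*(x*x+y*y)
    K=m["mtx"];return K[0,0]*x*s+K[0,2],K[1,1]*y*s+K[1,2]
def crop(f,x0,y0,w,h,s,out):
    im=cv2.imread(f)[y0:y0+h,x0:x0+w];im=cv2.resize(im,None,fx=s,fy=s,interpolation=cv2.INTER_CUBIC)
    for k in range(0,w,10):
        if (x0+k)%20==0: cv2.putText(im,str(x0+k),(k*s,10),0,.35,(0,0,255),1);cv2.line(im,(k*s,12),(k*s,18),(0,0,255),1)
    for k in range(0,h,10):
        if (y0+k)%20==0: cv2.putText(im,str(y0+k),(0,k*s+4),0,.35,(0,0,255),1);cv2.line(im,(24,k*s),(30,k*s),(0,0,255),1)
    cv2.imwrite(out,im)
E
python3 - <<'E'
from h import *
crop("pics/side0.png",180,100,150,120,5,"pics/sA.png")
crop("pics/side0.png",180,230,150,120,5,"pics/sB.png")
print(pose().round(3))
E
```

```text
[[-0.002  1.     0.     0.65 ]
 [-0.     0.    -1.    -0.   ]
 [-1.    -0.002  0.     0.222]
 [ 0.     0.     0.     1.   ]]
```

View pics/sA.png

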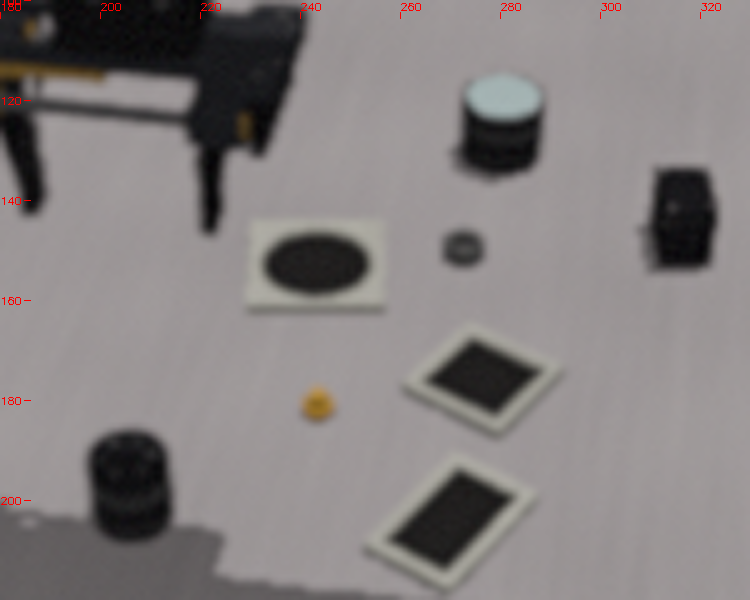

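View pics/sB.png

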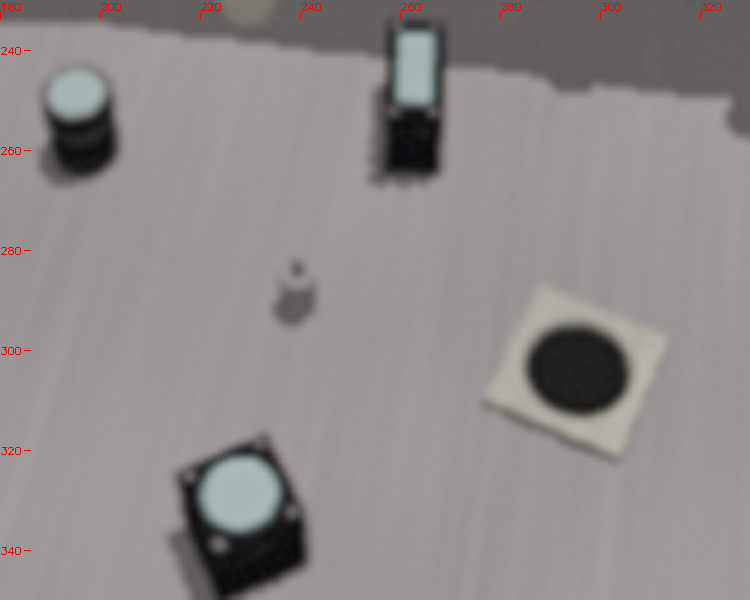

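Run:
```python
from h import *
A=lambda x,y:(180+x/5-.4,100+y/5-.4)
B=lambda x,y:(180+x/5-.4,230+y/5-.4)
def q(name,f,pts,z):
    P=np.array([pt("side",*f(*p),z)[:2] for p in pts]);c=P.mean(0);print(name,"c",c.round(4),"r",np.hypot(*c).round(3))
    if len(P)==4:
        for i in range(4):
            d=P[(i+1)%4]-P[i];print("   L",np.hypot(*d).round(4),"ang",np.degrees(np.arctan2(d[1],d[0])).round(1))
q("largetube",A,[(503,98)],.05);q("largerecess",A,[(316,263)],.008)
q("largetray",A,[(252,218),(385,219),(386,304),(245,303)],.008)
q("sqtray",A,[(474,325),(564,373),(498,430),(402,385)],.008)
q("obtray",A,[(460,454),(537,493),(448,584),(366,545)],.008)
q("smtray",B,[(543,285),(667,335),(619,453),(485,401)],.008)
q("smallrecess",B,[(578,370)],.008)
q("smalltube",B,[(78,93)],.05)
q("obl window",B,[(397,30),(437,33),(433,106),(393,106)],.05)
q("cube",B,[(180,470),(265,437),(302,510),(217,553)],.05); q("cubeglass",B,[(240,494)],.05)
q("blanktube",A,[(127,450)],.05);q("blankblock",A,[(684,185)],.05)
crop("pics/scene0.png",120,180,200,120,4,"pics/cA.png")
crop("pics/scene0.png",230,130,150,120,5,"pics/cB.png")
```

```text
largetube c [ 0.4898 -0.4045] r 0.635
largerecess c [ 0.5974 -0.2426] r 0.645
largetray c [ 0.5974 -0.2461] r 0.646
   L 0.0944 ang -170.5
   L 0.0945 ang 100.1
   L 0.095 ang 9.6
   L 0.0945 ang -80.3
sqtray c [ 0.4674 -0.1456] r 0.49
   L 0.074 ang 149.7
   L 0.0705 ang 59.9
   L 0.073 ang -25.1
   L 0.0771 ang -119.1
obtray c [ 0.4691 -0.0174] r 0.469
   L 0.0568 ang 153.4
   L 0.0931 ang 62.9
   L 0.0566 ang -23.0
   L 0.0966 ang -116.9
smtray c [0.363  0.2996] r 0.471
   L 0.0646 ang 164.4
   L 0.0676 ang 74.8
   L 0.0662 ang -13.6
   L 0.0699 ang -106.5
smallrecess c [0.3631 0.3012] r 0.472
smalltube c [0.6296 0.214 ] r 0.665
obl window c [0.4637 0.1682] r 0.493
   L 0.021 ang -175.4
   L 0.0473 ang 96.1
   L 0.0202 ang 10.0
   L 0.0493 ang -82.9
cube c [0.5011 0.4082] r 0.646
   L 0.0394 ang -146.7
   L 0.0378 ang 126.8
   L 0.0401 ang 38.5
   L 0.0414 ang -54.1
cubeglass c [0.5013 0.4092] r 0.647
blanktube c [0.6614 0.0021] r 0.661
blankblock c [ 0.3536 -0.3208] r 0.477
```

View pics/cA.png

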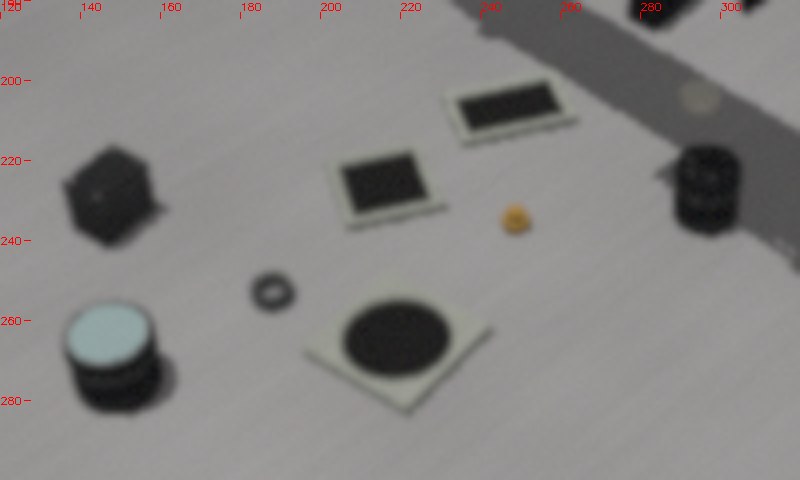

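View pics/cB.png

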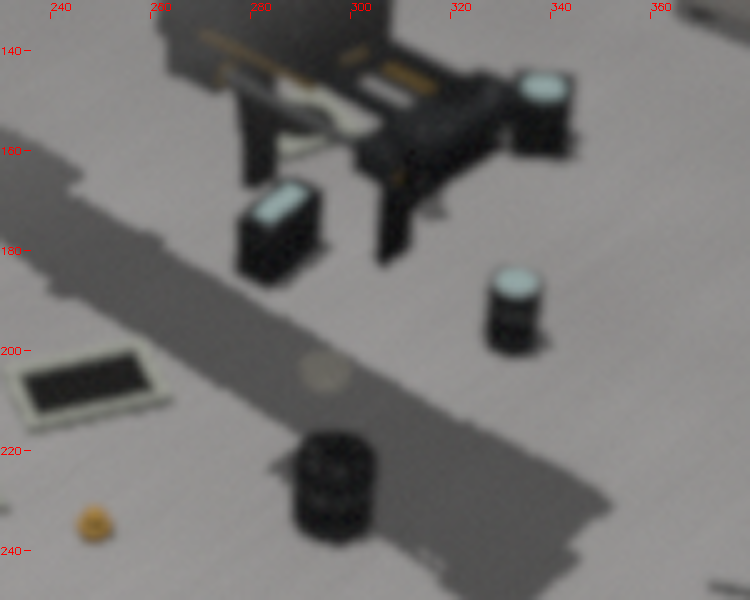

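Run:
```python
from h import *
A=lambda x,y:(120+x/4-.4,180+y/4-.4)
B=lambda x,y:(230+x/5-.4,130+y/5-.4)
def q(name,f,pts,z):
    P=np.array([pt("scene",*f(*p),z)[:2] for p in pts]);c=P.mean(0);print(name,"c",c.round(4))
    if len(P)==4:
        for i in range(4):
            d=P[(i+1)%4]-P[i];print("   L",np.hypot(*d).round(4),"ang",np.degrees(np.arctan2(d[1],d[0])).round(1))
q("largetube",A,[(108,334)],.05);q("largerecess",A,[(397,339)],.007)
q("sqrec",A,[(340,182),(413,153),(430,200),(352,214)],.006)
q("obrec",A,[(457,99),(547,82),(563,115),(472,132)],.006)
q("smalltube",B,[(516,283)],.05)
q("oblong",B,[(280,203)],.05);q("cube",B,[(545,87)],.05)
q("blanktube",A,[(706,155)],.05)
```

```text
largetube c [ 0.4897 -0.4058]
largerecess c [ 0.5977 -0.2443]
sqrec c [ 0.4709 -0.1499]
   L 0.0635 ang 77.1
   L 0.0557 ang -27.3
   L 0.06 ang -119.6
   L 0.0375 ang 155.0
obrec c [ 0.4697 -0.0168]
   L 0.0756 ang 61.8
   L 0.0433 ang -26.7
   L 0.0748 ang -118.7
   L 0.0426 ang 154.5
smalltube c [0.63   0.2146]
oblong c [0.4624 0.1698]
cube c [0.4998 0.4118]
blanktube c [0.6506 0.0152]
```

```bash
python3 -m jog '[{"rot":[0,0,0],"travel":[0,-0.104,-0.094],"jaw":-1},{"rot":[0,0,0],"travel":[0,-0.104,-0.094],"jaw":-1},{"rot":[0,0,0],"travel":[0,-0.104,-0.094],"jaw":-1},{"rot":[0,0,0],"travel":[0,-0.104,-0.094],"jaw":-1},{"rot":[0,0,0],"travel":[0,-0.104,-0.094],"jaw":-1},{"rot":[0,0,0],"travel":[0,-0.104,-0.094],"jaw":-1},{"rot":[-0.7,0,0],"travel":[0.05,0,0],"jaw":-1},{"rot":[-0.7,0,0],"travel":[0.05,0,0],"jaw":-1}]' 20
python3 -m jog '[{"rot":[0,0,0],"travel":[0,0,0],"jaw":-1},{"rot":[0,0,0],"travel":[0,0,0],"jaw":-1}]'
python3 - <<'E'
from h import *
T=pose();im=ctrl.get_image("wrist");cv2.imwrite("pics/w1.png",cv2.cvtColor(im,cv2.COLOR_RGB2BGR))
np.save("T1.npy",T);print(T.round(4),[proj("wrist",[.463,.169,.05],T)])
E
```

```text
time: 0.95
position: [0.4621, 0.1705, 0.1928]
tool_rot: [1.115, 1.266, -1.113]
ft_force: [-0.1, 0.2, 0.3]
grip_width: 0.997
time: 1.15
position: [0.4627, 0.169, 0.1926]
tool_rot: [1.12, 1.264, -1.12]
ft_force: [-1.0, 0.6, 0.1]
grip_width: 1.0
[[-5.000e-04  9.928e-01  1.201e-01  4.627e-01]
 [-2.000e-04  1.201e-01 -9.928e-01  1.690e-01]
 [-1.000e+00 -5.000e-04  1.000e-04  1.926e-01]
 [ 0.000e+00  0.000e+00  0.000e+00  1.000e+00]] [(np.float64(251.52239179653068), np.float64(182.56875093670536))]
```

View pics/w1.png

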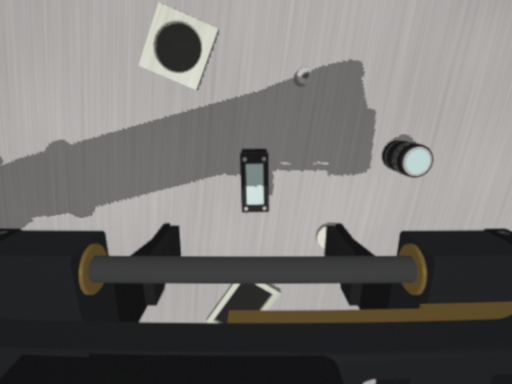

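The oblong window sits at (254,183), against a prediction of (251.5,182.6), and it is square to the jaws. I'll descend and grip, reading the small tray (178,46) and small tube (417,160) off this picture as well.

```bash
python3 - <<'E'
from h import *
T=np.load("T1.npy")
print(pt("wrist",178,46,.006,T).round(4),pt("wrist",417,160,.05,T).round(4),pt("wrist",254.5,182.5,.05,T).round(4))
E
python3 -m jog '[{"rot":[0,0,0],"travel":[0.15,0.004,0],"jaw":-1},{"rot":[0,0,0],"travel":[0.15,0,0],"jaw":-1},{"rot":[0,0,0],"travel":[0.15,0,0],"jaw":-1},{"rot":[0,0,0],"travel":[0.1,0,0],"jaw":-1},{"rot":[0,0,0],"travel":[0.045,0,0],"jaw":-1},{"rot":[0,0,0],"travel":[0,0,0],"jaw":1},{"rot":[0,0,0],"travel":[0,0,0],"jaw":1},{"rot":[0,0,0],"travel":[0,0,0],"jaw":1}]' 25
python3 -m jog '[{"rot":[0,0,0],"travel":[0,0,0],"jaw":1},{"rot":[0,0,0],"travel":[0,0,0],"jaw":1},{"rot":[0,0,0],"travel":[0,0,0],"jaw":1},{"rot":[0,0,0],"travel":[0,0,0],"jaw":1}]'
```

```text
[0.3664 0.3008 0.006 ] [0.6333 0.2144 0.05  ] [0.4661 0.1695 0.05  ]
time: 2.0
position: [0.4659, 0.17, 0.0162]
tool_rot: [1.122, 1.262, -1.116]
ft_force: [0.1, 0.1, 0.4]
grip_width: 0.812
time: 2.4
position: [0.4641, 0.1693, 0.0143]
tool_rot: [1.119, 1.264, -1.118]
ft_force: [0.3, 0.1, -0.1]
grip_width: 0.446
```

```bash
python3 -m jog '[{"rot":[0,0,0],"travel":[0,0,0],"jaw":1},{"rot":[0,0,0],"travel":[0,0,0],"jaw":1},{"rot":[0,0,0],"travel":[0,0,0],"jaw":1},{"rot":[0,0,0],"travel":[-0.1,0,0],"jaw":1},{"rot":[0,0,0],"travel":[-0.1,0,0],"jaw":1},{"rot":[0,0,0],"travel":[-0.1,0,0],"jaw":1},{"rot":[0,0,0],"travel":[0,0,0],"jaw":1}]'
```

```text
time: 3.1
position: [0.4665, 0.1704, 0.1077]
tool_rot: [1.123, 1.261, -1.113]
ft_force: [0.5, 0.8, -1.7]
grip_width: 0.343
```

```bash
python3 -m jog '[{"rot":[0,0,0],"travel":[0,-0.013,0.124],"jaw":1},{"rot":[0,0,0],"travel":[0,-0.013,0.124],"jaw":1},{"rot":[0,0,0],"travel":[0,-0.013,0.124],"jaw":1},{"rot":[0,0,0],"travel":[0,-0.013,0.124],"jaw":1},{"rot":[0,0,0],"travel":[0,-0.013,0.124],"jaw":1},{"rot":[0.97,0,0],"travel":[0,0,0],"jaw":1},{"rot":[0.97,0,0],"travel":[0,0,0],"jaw":1},{"rot":[0.97,0,0],"travel":[0,0,0],"jaw":1}]'
python3 -m jog '[{"rot":[0.97,0,0],"travel":[0,0,0],"jaw":1},{"rot":[0.97,0,0],"travel":[0,0,0],"jaw":1},{"rot":[0.97,0,0],"travel":[0,0,0],"jaw":1},{"rot":[0.97,0,0],"travel":[0,0,0],"jaw":1},{"rot":[0,0,0],"travel":[0,0,0],"jaw":1},{"rot":[0,0,0],"travel":[0,0,0],"jaw":1}]'
python3 - <<'E'
from h import *
T=pose();im=ctrl.get_image("wrist");cv2.imwrite("pics/w2.png",cv2.cvtColor(im,cv2.COLOR_RGB2BGR))
cv2.imwrite("pics/s2.png",cv2.cvtColor(ctrl.get_image("side"),cv2.COLOR_RGB2BGR))
np.save("T2.npy",T);print(T.round(4))
E
```

```text
time: 3.9
position: [0.4659, -0.0181, 0.1023]
tool_rot: [1.307, 1.144, -1.311]
ft_force: [-0.6, 0.2, -3.3]
grip_width: 0.343
time: 4.5
position: [0.4664, -0.0177, 0.1029]
tool_rot: [1.544, 0.951, -1.547]
ft_force: [-0.2, 0.5, -2.0]
grip_width: 0.345
[[-2.000e-03  8.923e-01 -4.513e-01  4.664e-01]
 [-1.000e-04 -4.513e-01 -8.923e-01 -1.770e-02]
 [-1.000e+00 -1.800e-03  1.000e-03  1.029e-01]
 [ 0.000e+00  0.000e+00  0.000e+00  1.000e+00]]
```

View pics/w2.png

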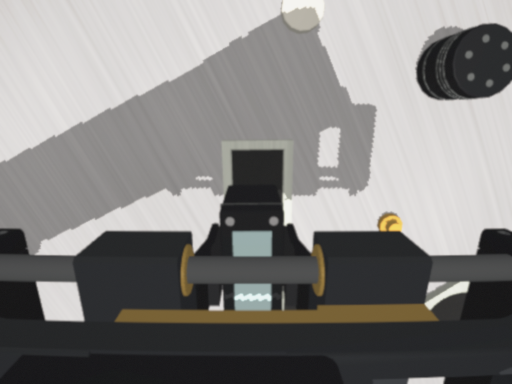

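View pics/s2.png

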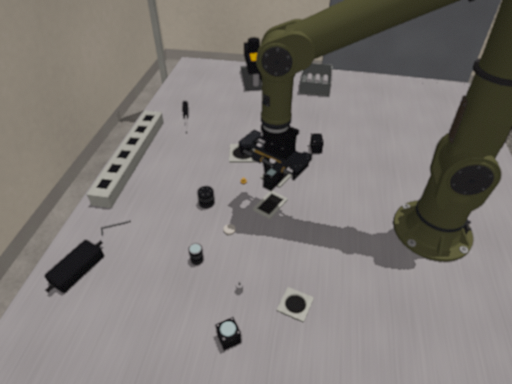

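The block is held and the tray edges line up with it. The tray's outer edges are at columns 222 and 293 and its recess far edge is at row 150.

Run:
```python
from h import *
T=np.load("T2.npy")
for p in [(222,142),(293,142),(231,150),(284,150),(253,186)]:
    P=pt("wrist",*p,.008,T); print(p,P.round(4),(np.linalg.inv(T)@np.r_[P,1])[:3].round(4))
# block top bolts / back edge, at top z (bottom was on bench with tcp .0142)
zt=.1029-.0142+.05
for p in [(228,187),(281,187),(230,221),(274,221),(234,232),(271,232)]:
    P=pt("wrist",*p,zt,T); print(p,(np.linalg.inv(T)@np.r_[P,1])[:3].round(4))
```

```text
(222, 142) [0.466  0.0367 0.008 ] [ 0.0949 -0.0248 -0.0484]
(293, 142) [0.5207 0.009  0.008 ] [ 0.0948  0.0366 -0.0484]
(231, 150) [0.4697 0.0271 0.008 ] [ 0.0949 -0.0171 -0.0415]
(284, 150) [0.5108 0.0062 0.008 ] [ 0.0948  0.029  -0.0415]
(253, 186) [ 0.4722 -0.0104  0.008 ] [ 0.0949  0.002  -0.0091]
(228, 187) [-0.0358 -0.0095 -0.042 ]
(281, 187) [-0.0358  0.014  -0.042 ]
(230, 221) [-0.0358 -0.0089 -0.026 ]
(274, 221) [-0.0358  0.0112 -0.026 ]
(234, 232) [-0.0358 -0.0072 -0.0205]
(271, 232) [-0.0358  0.0099 -0.0205]
```

```bash
python3 -m jog '[{"rot":[0,0,0],"travel":[0,0.015,-0.003],"jaw":1},{"rot":[0,0,0],"travel":[0.06,0,0],"jaw":1},{"rot":[0,0,0],"travel":[0.06,0,0],"jaw":1},{"rot":[0,0,0],"travel":[0.06,0,0],"jaw":1},{"rot":[0,0,0],"travel":[0.06,0,0],"jaw":1},{"rot":[0,0,0],"travel":[0.03,0,0],"jaw":1},{"rot":[0,0,0],"travel":[0.01,0,0],"jaw":1},{"rot":[0,0,0],"travel":[0,0,0],"jaw":1}]'
```

```text
time: 5.4
position: [0.4719, -0.0189, 0.0201]
tool_rot: [1.546, 0.949, -1.547]
ft_force: [-0.3, -0.3, -2.7]
grip_width: 0.348
```

```bash
python3 -m jog '[{"rot":[0,0,0],"travel":[0.006,0,0],"jaw":1},{"rot":[0,0,0],"travel":[0,0,0],"jaw":1}]'
python3 -m jog '[{"rot":[0,0,0],"travel":[0,0,0],"jaw":-1},{"rot":[0,0,0],"travel":[0,0,0],"jaw":-1},{"rot":[0,0,0],"travel":[0,0,0],"jaw":-1},{"rot":[0,0,0],"travel":[-0.05,0,0],"jaw":-1},{"rot":[0,0,0],"travel":[-0.1,0,0],"jaw":-1},{"rot":[0,0,0],"travel":[-0.1,0,0],"jaw":-1},{"rot":[0,0,0],"travel":[-0.1,0,0],"jaw":-1}]'
python3 - <<'E'
from h import *
T=pose();im=ctrl.get_image("wrist");cv2.imwrite("pics/w3.png",cv2.cvtColor(im,cv2.COLOR_RGB2BGR))
np.save("T3.npy",T);print(T.round(4))
E
```

```text
time: 5.6
position: [0.4724, -0.019, 0.0189]
tool_rot: [1.547, 0.948, -1.545]
ft_force: [1.0, 0.2, -3.4]
grip_width: 0.346
time: 6.3
position: [0.4717, -0.0189, 0.1246]
tool_rot: [1.547, 0.948, -1.546]
ft_force: [0.0, -0.1, -0.0]
grip_width: 0.899
[[ 4.000e-04  8.914e-01 -4.532e-01  4.717e-01]
 [-1.000e-04 -4.532e-01 -8.914e-01 -1.890e-02]
 [-1.000e+00  4.000e-04 -1.000e-04  1.246e-01]
 [ 0.000e+00  0.000e+00  0.000e+00  1.000e+00]]
```

View pics/w3.png

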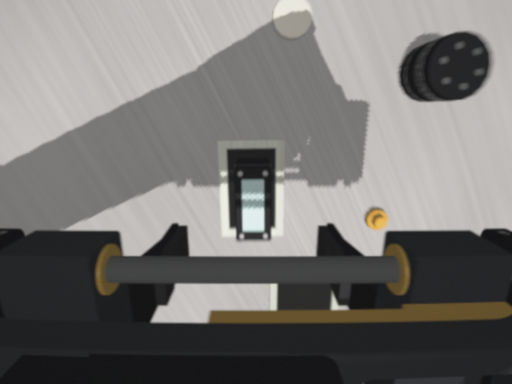

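Oblong stands centred in its tray. Next, the cube.

```bash
python3 -m jog '[{"rot":[0,0,0],"travel":[-0.03,-0.0562,-0.1318],"jaw":-1},{"rot":[0,0,0],"travel":[-0.03,-0.0562,-0.1318],"jaw":-1},{"rot":[0,0,0],"travel":[-0.03,-0.0562,-0.1318],"jaw":-1},{"rot":[0,0,0],"travel":[-0.03,-0.0562,-0.1318],"jaw":-1},{"rot":[0,0,0],"travel":[-0.03,-0.0562,-0.1318],"jaw":-1},{"rot":[0,0,0],"travel":[-0.03,-0.0562,-0.1318],"jaw":-1},{"rot":[0,0,0],"travel":[-0.03,-0.0562,-0.1318],"jaw":-1},{"rot":[0,0,0],"travel":[-0.03,-0.0562,-0.1318],"jaw":-1}]'
python3 -m jog '[{"rot":[0,0,0],"travel":[0,-0.0562,-0.1318],"jaw":-1},{"rot":[0,0,0],"travel":[0,-0.0562,-0.1318],"jaw":-1},{"rot":[0.9,0,0],"travel":[0,0,0],"jaw":-1},{"rot":[0.9,0,0],"travel":[0,0,0],"jaw":-1},{"rot":[0.9,0,0],"travel":[0,0,0],"jaw":-1},{"rot":[0.9,0,0],"travel":[0,0,0],"jaw":-1},{"rot":[0.9,0,0],"travel":[0,0,0],"jaw":-1},{"rot":[0.9,0,0],"travel":[0,0,0],"jaw":-1}]'
python3 -m jog '[{"rot":[0,0,0],"travel":[0,0,0],"jaw":-1},{"rot":[0,0,0],"travel":[0,0,0],"jaw":-1}]'
python3 - <<'E'
from h import *
T=pose();im=ctrl.get_image("wrist");cv2.imwrite("pics/w4.png",cv2.cvtColor(im,cv2.COLOR_RGB2BGR))
np.save("T4.npy",T);print(T.round(4),ctrl.get_state()["joint_positions"])
E
```

```text
time: 7.15
position: [0.495, 0.3259, 0.1958]
tool_rot: [1.547, 0.948, -1.546]
ft_force: [0.4, -0.9, -0.0]
grip_width: 0.999
time: 7.95
position: [0.5007, 0.41, 0.1951]
tool_rot: [1.863, 0.603, -1.863]
ft_force: [-1.3, 0.8, -0.8]
grip_width: 0.998
time: 8.15
position: [0.5007, 0.41, 0.1952]
tool_rot: [1.86, 0.607, -1.859]
ft_force: [-0.3, -0.1, 0.5]
grip_width: 1.002
[[ 1.000e-04  5.901e-01 -8.074e-01  5.007e-01]
 [-0.000e+00 -8.074e-01 -5.901e-01  4.100e-01]
 [-1.000e+00  1.000e-04 -1.000e-04  1.952e-01]
 [ 0.000e+00  0.000e+00  0.000e+00  1.000e+00]] [-0.50498817  0.34213131 -0.28283862  1.48905597  0.0968179   1.32409387
 -1.73591071]
```

View pics/w4.png

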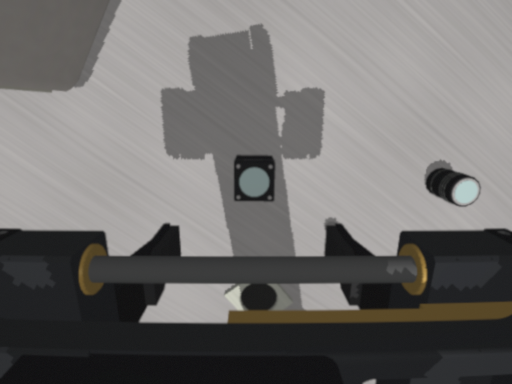

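The cube is square to the jaws, centred at (254,182).

```bash
python3 -m jog '[{"rot":[0,0,0],"travel":[0.15,0.004,0],"jaw":-1},{"rot":[0,0,0],"travel":[0.15,0,0],"jaw":-1},{"rot":[0,0,0],"travel":[0.15,0,0],"jaw":-1},{"rot":[0,0,0],"travel":[0.1,0,0],"jaw":-1},{"rot":[0,0,0],"travel":[0.053,0,0],"jaw":-1},{"rot":[0,0,0],"travel":[0,0,0],"jaw":1},{"rot":[0,0,0],"travel":[0,0,0],"jaw":1},{"rot":[0,0,0],"travel":[0,0,0],"jaw":1}]' 25
python3 -m jog '[{"rot":[0,0,0],"travel":[0,0,0],"jaw":1},{"rot":[0,0,0],"travel":[0,0,0],"jaw":1},{"rot":[0,0,0],"travel":[0,0,0],"jaw":1},{"rot":[0,0,0],"travel":[0,0,0],"jaw":1},{"rot":[0,0,0],"travel":[0,0,0],"jaw":1}]'
python3 -m jog '[{"rot":[0,0,0],"travel":[-0.1,0,0],"jaw":1},{"rot":[0,0,0],"travel":[-0.1,0,0],"jaw":1},{"rot":[0,0,0],"travel":[-0.1,0,0],"jaw":1},{"rot":[0,0,0],"travel":[-0.1,0,0],"jaw":1},{"rot":[0,0,0],"travel":[0,0,0],"jaw":1}]'
```

```text
time: 9.0
position: [0.5028, 0.4103, 0.0169]
tool_rot: [1.865, 0.607, -1.857]
ft_force: [-0.6, 0.5, 1.0]
grip_width: 0.807
time: 9.5
position: [0.5017, 0.4091, 0.015]
tool_rot: [1.862, 0.605, -1.86]
ft_force: [0.6, -1.0, 3.4]
grip_width: 0.506
time: 10.0
position: [0.5033, 0.411, 0.1389]
tool_rot: [1.869, 0.609, -1.855]
ft_force: [0.9, 1.0, -1.2]
grip_width: 0.506
```

```bash
python3 -m jog '[{"rot":[0,0,0],"travel":[0,0.1193,0.0987],"jaw":1},{"rot":[0,0,0],"travel":[0,0.1193,0.0987],"jaw":1},{"rot":[0,0,0],"travel":[0,0.1193,0.0987],"jaw":1},{"rot":[0,0,0],"travel":[0,0.1193,0.0987],"jaw":1},{"rot":[0,0,0],"travel":[0,0.1193,0.0987],"jaw":1},{"rot":[0,0,0],"travel":[0,0.1193,0.0987],"jaw":1},{"rot":[0,0,0],"travel":[0,0.1193,0.0987],"jaw":1},{"rot":[0,0,0],"travel":[0,0.1193,0.0987],"jaw":1}]'
python3 -m jog '[{"rot":[0,0,0],"travel":[0,0.1193,0.0987],"jaw":1},{"rot":[0,0,0],"travel":[0,0.1193,0.0987],"jaw":1},{"rot":[0,0,0],"travel":[0,0.1193,0.0987],"jaw":1},{"rot":[0,0,0],"travel":[0,0.1193,0.0987],"jaw":1},{"rot":[-1,0,0],"travel":[0,0,0],"jaw":1},{"rot":[-1,0,0],"travel":[0,0,0],"jaw":1},{"rot":[-1,0,0],"travel":[0,0,0],"jaw":1},{"rot":[-1,0,0],"travel":[0,0,0],"jaw":1}]'
python3 -m jog '[{"rot":[-1,0,0],"travel":[0,0,0],"jaw":1},{"rot":[0,0,0],"travel":[0,0,0],"jaw":1},{"rot":[0,0,0],"travel":[0,0,0],"jaw":1}]'
python3 - <<'E'
from h import *
T=pose();im=ctrl.get_image("wrist");cv2.imwrite("pics/w5.png",cv2.cvtColor(im,cv2.COLOR_RGB2BGR))
np.save("T5.npy",T);print(T.round(4))
E
```

```text
time: 10.8
position: [0.4768, 0.0361, 0.1327]
tool_rot: [1.859, 0.606, -1.863]
ft_force: [1.3, -0.1, -2.0]
grip_width: 0.509
time: 11.6
position: [0.4655, -0.1472, 0.1324]
tool_rot: [1.627, 0.872, -1.631]
ft_force: [-0.0, 0.5, -2.0]
grip_width: 0.505
time: 11.9
position: [0.466, -0.1472, 0.1332]
tool_rot: [1.571, 0.926, -1.574]
ft_force: [0.5, -0.3, -2.9]
grip_width: 0.501
[[-1.900e-03  8.740e-01 -4.858e-01  4.660e-01]
 [ 3.000e-04 -4.858e-01 -8.740e-01 -1.472e-01]
 [-1.000e+00 -1.800e-03  6.000e-04  1.332e-01]
 [ 0.000e+00  0.000e+00  0.000e+00  1.000e+00]]
```

View pics/w5.png

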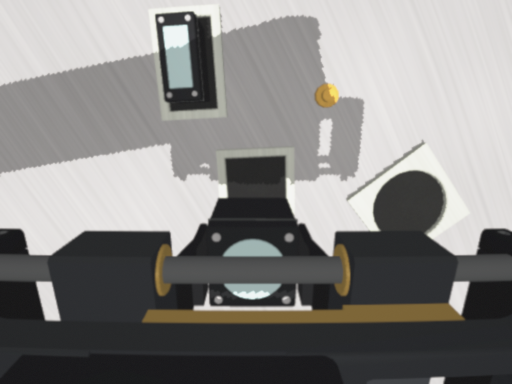

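Run:
```python
from h import *
T=np.load("T5.npy")
for p in [(217,153),(294,149),(226,158),(284,156),(410,203)]:
    P=pt("wrist",*p,.008,T); print(p,P.round(4),(np.linalg.inv(T)@np.r_[P,1])[:3].round(4))
zt=.1332-.015+.05
for p in [(216,238),(289,238),(219,300),(287,300)]:
    P=pt("wrist",*p,zt,T); print(p,(np.linalg.inv(T)@np.r_[P,1])[:3].round(4))
P=np.array([pt("wrist",*p,.008,T)[:2] for p in [(150,10),(219,5),(225,116),(161,120)]]);print(P.round(4),P.mean(0))
P=np.array([pt("wrist",*p,.053,T)[:2] for p in [(162,18),(188,17),(195,92),(169,95)]]);print(P.mean(0))
```

```text
(217, 153) [ 0.4538 -0.1007  0.008 ] [ 0.1252 -0.033  -0.0347]
(294, 149) [ 0.5212 -0.1338  0.008 ] [ 0.1251  0.0419 -0.0386]
(226, 158) [ 0.459  -0.1093  0.008 ] [ 0.1252 -0.0243 -0.0298]
(284, 156) [ 0.5096 -0.1351  0.008 ] [ 0.1251  0.0324 -0.0318]
(410, 203) [ 0.6015 -0.2415  0.008 ] [0.1249 0.1644 0.0165]
(216, 238) [-0.035  -0.0157 -0.0172]
(289, 238) [-0.0351  0.0185 -0.0172]
(219, 300) [-0.035  -0.0154  0.0167]
(287, 300) [-0.035   0.0187  0.0167]
[[ 0.4668  0.0364]
 [ 0.5215  0.0097]
 [ 0.4784 -0.0743]
 [ 0.4234 -0.0476]] [ 0.47251863 -0.01894643]
[ 0.47379349 -0.02002591]
```

```bash
python3 -m jog '[{"rot":[-0.5,0,0],"travel":[0,0.014,0],"jaw":1},{"rot":[0,0,0],"travel":[0.07,0,0],"jaw":1},{"rot":[0,0,0],"travel":[0.07,0,0],"jaw":1},{"rot":[0,0,0],"travel":[0.07,0,0],"jaw":1},{"rot":[0,0,0],"travel":[0.07,0,0],"jaw":1},{"rot":[0,0,0],"travel":[0.06,0,0],"jaw":1},{"rot":[0,0,0],"travel":[0.03,0,0],"jaw":1},{"rot":[0,0,0],"travel":[0.006,0,0],"jaw":1}]'
python3 -m jog '[{"rot":[0,0,0],"travel":[0,0,0],"jaw":1},{"rot":[0,0,0],"travel":[0,0,0],"jaw":1}]'
```

```text
time: 12.75
position: [0.4696, -0.1491, 0.0204]
tool_rot: [1.54, 0.956, -1.543]
ft_force: [0.2, 0.2, -2.3]
grip_width: 0.505
time: 12.95
position: [0.4714, -0.1496, 0.0225]
tool_rot: [1.542, 0.953, -1.539]
ft_force: [-0.4, -0.5, -1.9]
grip_width: 0.502
```

```bash
python3 -m jog '[{"rot":[0,0,0],"travel":[0.01,0,0],"jaw":1},{"rot":[0,0,0],"travel":[0,0,0],"jaw":1},{"rot":[0,0,0],"travel":[0,0,0],"jaw":1}]'
```

```text
time: 13.25
position: [0.4706, -0.1494, 0.0188]
tool_rot: [1.541, 0.954, -1.54]
ft_force: [-0.4, -0.1, -1.9]
grip_width: 0.504
```

```bash
python3 -m jog '[{"rot":[0,0,0],"travel":[0,0,0],"jaw":-1},{"rot":[0,0,0],"travel":[0,0,0],"jaw":-1},{"rot":[0,0,0],"travel":[0,0,0],"jaw":-1},{"rot":[0,0,0],"travel":[-0.05,0,0],"jaw":-1},{"rot":[0,0,0],"travel":[-0.13,0,0],"jaw":-1},{"rot":[0,0,0],"travel":[-0.13,0,0],"jaw":-1},{"rot":[0,0,0],"travel":[-0.13,0,0],"jaw":-1},{"rot":[0,0,0],"travel":[-0.13,0,0],"jaw":-1}]'
python3 - <<'E'
from h import *
T=pose();im=ctrl.get_image("wrist");cv2.imwrite("pics/w6.png",cv2.cvtColor(im,cv2.COLOR_RGB2BGR))
np.save("T6.npy",T);print(T.round(4))
R_=T[:3,:3];print((R_.T@(np.array([.490,-.405,T[2,3]])-T[:3,3])/.3).round(3))
E
```

```text
time: 14.05
position: [0.4704, -0.1494, 0.1915]
tool_rot: [1.541, 0.954, -1.54]
ft_force: [0.5, 0.3, 0.2]
grip_width: 0.995
[[ 8.000e-04  8.953e-01 -4.455e-01  4.704e-01]
 [-1.000e-04 -4.455e-01 -8.953e-01 -1.494e-01]
 [-1.000e+00  7.000e-04 -2.000e-04  1.915e-01]
 [ 0.000e+00  0.000e+00  0.000e+00  1.000e+00]]
[0.    0.438 0.734]
```

View pics/w6.png

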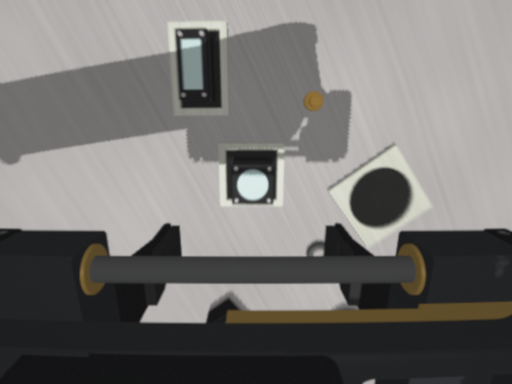

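The cube sits in the square tray at (252,180). Now the large tube.

```bash
python3 -m jog '[{"rot":[0,0,0],"travel":[0,0.073,0.1223],"jaw":-1},{"rot":[0,0,0],"travel":[0,0.073,0.1223],"jaw":-1},{"rot":[0,0,0],"travel":[0,0.073,0.1223],"jaw":-1},{"rot":[0,0,0],"travel":[0,0.073,0.1223],"jaw":-1},{"rot":[0,0,0],"travel":[0,0.073,0.1223],"jaw":-1},{"rot":[0,0,0],"travel":[0,0.073,0.1223],"jaw":-1},{"rot":[0,0,0],"travel":[0,0,0],"jaw":-1},{"rot":[0,0,0],"travel":[0,0,0],"jaw":-1}]'
python3 - <<'E'
from h import *
T=pose();im=ctrl.get_image("wrist");cv2.imwrite("pics/w7.png",cv2.cvtColor(im,cv2.COLOR_RGB2BGR))
np.save("T7.npy",T);print(T.round(4))
E
```

```text
time: 14.9
position: [0.4895, -0.4059, 0.1888]
tool_rot: [1.542, 0.954, -1.543]
ft_force: [0.1, 0.8, -0.4]
grip_width: 0.997
[[-1.000e-03  8.943e-01 -4.474e-01  4.895e-01]
 [ 4.000e-04 -4.474e-01 -8.943e-01 -4.059e-01]
 [-1.000e+00 -1.100e-03  1.000e-04  1.888e-01]
 [ 0.000e+00  0.000e+00  0.000e+00  1.000e+00]]
```

View pics/w7.png

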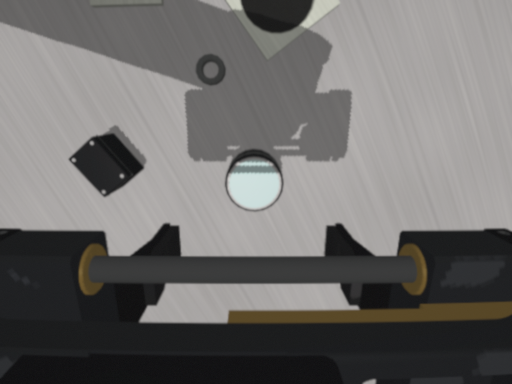

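The large tube's glass is centred at (254,182), between the jaws.

```bash
python3 -m jog '[{"rot":[0,0,0],"travel":[0.14,0.004,0],"jaw":-1},{"rot":[0,0,0],"travel":[0.14,0,0],"jaw":-1},{"rot":[0,0,0],"travel":[0.12,0,0],"jaw":-1},{"rot":[0,0,0],"travel":[0.1,0,0],"jaw":-1},{"rot":[0,0,0],"travel":[0.08,0,0],"jaw":-1},{"rot":[0,0,0],"travel":[0,0,0],"jaw":1},{"rot":[0,0,0],"travel":[0,0,0],"jaw":1},{"rot":[0,0,0],"travel":[0,0,0],"jaw":1}]' 30
python3 -m jog '[{"rot":[0,0,0],"travel":[0,0,0],"jaw":1},{"rot":[0,0,0],"travel":[0,0,0],"jaw":1},{"rot":[0,0,0],"travel":[0,0,0],"jaw":1},{"rot":[0,0,0],"travel":[0,0,0],"jaw":1}]'
python3 -m jog '[{"rot":[0,0,0],"travel":[-0.1,0,0],"jaw":1},{"rot":[0,0,0],"travel":[-0.1,0,0],"jaw":1},{"rot":[0,0,0],"travel":[-0.1,0,0],"jaw":1},{"rot":[0,0,0],"travel":[-0.05,0,0],"jaw":1},{"rot":[0,0,0],"travel":[0,0,0],"jaw":1}]'
python3 - <<'E'
from h import *
T=pose();print(T[:3,3].round(4),(T[:3,:3].T@(np.array([.598,-.244,T[2,3]])-T[:3,3])/.3).round(3))
E
```

```text
time: 15.75
position: [0.4928, -0.4057, 0.0178]
tool_rot: [1.541, 0.952, -1.538]
ft_force: [-0.6, -0.3, -0.0]
grip_width: 0.81
time: 16.15
position: [0.492, -0.4058, 0.0176]
tool_rot: [1.541, 0.953, -1.539]
ft_force: [-1.4, 1.7, 5.8]
grip_width: 0.702
time: 16.65
position: [0.4924, -0.4066, 0.123]
tool_rot: [1.541, 0.95, -1.538]
ft_force: [-0.4, 0.2, -3.8]
grip_width: 0.705
[ 0.4924 -0.4066  0.123 ] [-0.     0.074 -0.642]
```

```bash
python3 -m jog '[{"rot":[0,0,0],"travel":[0,0.0148,-0.1284],"jaw":1},{"rot":[0,0,0],"travel":[0,0.0148,-0.1284],"jaw":1},{"rot":[0,0,0],"travel":[0,0.0148,-0.1284],"jaw":1},{"rot":[0,0,0],"travel":[0,0.0148,-0.1284],"jaw":1},{"rot":[0,0,0],"travel":[0,0.0148,-0.1284],"jaw":1},{"rot":[0,0,0],"travel":[0,0,0],"jaw":1},{"rot":[0,0,0],"travel":[0,0,0],"jaw":1}]'
python3 - <<'E'
from h import *
T=pose();im=ctrl.get_image("wrist");cv2.imwrite("pics/w8.png",cv2.cvtColor(im,cv2.COLOR_RGB2BGR))
np.save("T8.npy",T);print(T.round(4))
E
```

```text
time: 17.35
position: [0.5964, -0.2406, 0.118]
tool_rot: [1.537, 0.96, -1.541]
ft_force: [-0.6, -0.3, -3.7]
grip_width: 0.707
[[-3.500e-03  8.970e-01 -4.421e-01  5.964e-01]
 [ 1.400e-03 -4.421e-01 -8.970e-01 -2.406e-01]
 [-1.000e+00 -3.700e-03  3.000e-04  1.180e-01]
 [ 0.000e+00  0.000e+00  0.000e+00  1.000e+00]]
```

View pics/w8.png

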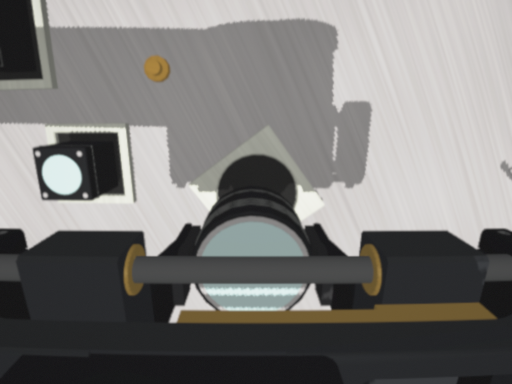

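Run:
```python
from h import *
T=np.load("T8.npy");Ti=np.linalg.inv(T)
for p in [(258,154),(218,190),(297,190),(268,126),(190,186),(324,200)]:
    P=pt("wrist",*p,.008,T); print(p,P.round(4),(Ti@np.r_[P,1])[:3].round(4))
zt=.118-.0175+.05
for p in [(196,267),(312,267)]:
    P=pt("wrist",*p,zt,T); print(p,(Ti@np.r_[P,1])[:3].round(4))
```

```text
(258, 154) [ 0.6179 -0.2113  0.008 ] [ 0.11    0.0067 -0.0358]
(218, 190) [ 0.5685 -0.2253  0.008 ] [ 0.1101 -0.0314 -0.0013]
(297, 190) [ 0.6362 -0.2587  0.008 ] [ 0.1098  0.0441 -0.0014]
(268, 126) [ 0.6371 -0.1925  0.008 ] [ 0.1099  0.0156 -0.0611]
(190, 186) [ 0.5463 -0.21    0.008 ] [ 0.1102 -0.058  -0.0053]
(324, 200) [ 0.6556 -0.2794  0.008 ] [0.1097 0.0707 0.0086]
(196, 267) [-0.0324 -0.0265 -0.0004]
(312, 267) [-0.0326  0.0307 -0.0005]
```

```bash
python3 -m jog '[{"rot":[0,0,0],"travel":[0,0.015,0.008],"jaw":1},{"rot":[0,0,0],"travel":[0.07,0,0],"jaw":1},{"rot":[0,0,0],"travel":[0.07,0,0],"jaw":1},{"rot":[0,0,0],"travel":[0.07,0,0],"jaw":1},{"rot":[0,0,0],"travel":[0.06,0,0],"jaw":1},{"rot":[0,0,0],"travel":[0.03,0,0],"jaw":1},{"rot":[0,0,0],"travel":[0.013,0,0],"jaw":1},{"rot":[0,0,0],"travel":[0,0,0],"jaw":1}]'
python3 -m jog '[{"rot":[0,0,0],"travel":[0,0,0],"jaw":1},{"rot":[0,0,0],"travel":[0,0,0],"jaw":1}]'
```

```text
time: 18.2
position: [0.5995, -0.2479, 0.0266]
tool_rot: [1.541, 0.954, -1.542]
ft_force: [0.0, 0.5, -4.0]
grip_width: 0.708
time: 18.4
position: [0.6006, -0.2475, 0.0279]
tool_rot: [1.541, 0.952, -1.539]
ft_force: [0.5, -0.1, -3.3]
grip_width: 0.706
```

```bash
python3 -m jog '[{"rot":[0,0,0],"travel":[0.01,0,0],"jaw":1},{"rot":[0,0,0],"travel":[0.008,0,0],"jaw":1},{"rot":[0,0,0],"travel":[0,0,0],"jaw":1},{"rot":[0,0,0],"travel":[0,0,0],"jaw":1}]'
```

```text
time: 18.8
position: [0.5997, -0.2471, 0.0211]
tool_rot: [1.54, 0.954, -1.541]
ft_force: [0.2, -0.2, -3.6]
grip_width: 0.705
```

```bash
python3 -m jog '[{"rot":[0,0,0],"travel":[0,0,0],"jaw":-1},{"rot":[0,0,0],"travel":[0,0,0],"jaw":-1},{"rot":[0,0,0],"travel":[0,0,0],"jaw":-1},{"rot":[0,0,0],"travel":[-0.05,0,0],"jaw":-1},{"rot":[0,0,0],"travel":[-0.13,0,0],"jaw":-1},{"rot":[0,0,0],"travel":[-0.13,0,0],"jaw":-1},{"rot":[0,0,0],"travel":[-0.13,0,0],"jaw":-1},{"rot":[0,0,0],"travel":[-0.13,0,0],"jaw":-1}]'
python3 - <<'E'
from h import *
T=pose();im=ctrl.get_image("wrist");cv2.imwrite("pics/w9.png",cv2.cvtColor(im,cv2.COLOR_RGB2BGR))
np.save("T9.npy",T);print(T.round(4))
R_=T[:3,:3];print((R_.T@(np.array([.631,.214,T[2,3]])-T[:3,3])/.3).round(3))
E
```

```text
time: 19.6
position: [0.5999, -0.2473, 0.1957]
tool_rot: [1.541, 0.952, -1.539]
ft_force: [1.2, -0.5, 0.4]
grip_width: 0.997
[[ 1.900e-03  8.952e-01 -4.456e-01  5.999e-01]
 [-6.000e-04 -4.456e-01 -8.952e-01 -2.473e-01]
 [-1.000e+00  2.000e-03 -3.000e-04  1.957e-01]
 [ 0.000e+00  0.000e+00  0.000e+00  1.000e+00]]
[-1.000e-03 -5.920e-01 -1.423e+00]
```

View pics/w9.png

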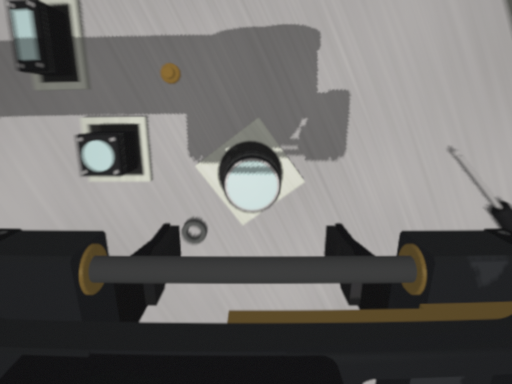

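The large tube sits in its tray at (252,185). Now the small tube.

```bash
python3 -m jog '[{"rot":[0,0,0],"travel":[0,-0.0592,-0.1423],"jaw":-1},{"rot":[0,0,0],"travel":[0,-0.0592,-0.1423],"jaw":-1},{"rot":[0,0,0],"travel":[0,-0.0592,-0.1423],"jaw":-1},{"rot":[0,0,0],"travel":[0,-0.0592,-0.1423],"jaw":-1},{"rot":[0,0,0],"travel":[0,-0.0592,-0.1423],"jaw":-1},{"rot":[0,0,0],"travel":[0,-0.0592,-0.1423],"jaw":-1},{"rot":[0,0,0],"travel":[0,-0.0592,-0.1423],"jaw":-1},{"rot":[0,0,0],"travel":[0,-0.0592,-0.1423],"jaw":-1}]'
python3 -m jog '[{"rot":[0,0,0],"travel":[0,-0.0592,-0.1423],"jaw":-1},{"rot":[0,0,0],"travel":[0,-0.0592,-0.1423],"jaw":-1},{"rot":[0,0,0],"travel":[0,0,0],"jaw":-1},{"rot":[0,0,0],"travel":[0,0,0],"jaw":-1}]'
python3 - <<'E'
from h import *
T=pose();im=ctrl.get_image("wrist");cv2.imwrite("pics/w10.png",cv2.cvtColor(im,cv2.COLOR_RGB2BGR))
np.save("T10.npy",T);print(T.round(4))
E
```

```text
time: 20.45
position: [0.6249, 0.1236, 0.1939]
tool_rot: [1.542, 0.953, -1.539]
ft_force: [1.0, 0.4, 0.2]
grip_width: 1.001
time: 20.85
position: [0.6307, 0.216, 0.193]
tool_rot: [1.539, 0.956, -1.537]
ft_force: [0.0, -1.1, 0.6]
grip_width: 0.998
[[ 9.000e-04  8.968e-01 -4.424e-01  6.307e-01]
 [ 2.000e-04 -4.424e-01 -8.968e-01  2.160e-01]
 [-1.000e+00  7.000e-04 -5.000e-04  1.930e-01]
 [ 0.000e+00  0.000e+00  0.000e+00  1.000e+00]]
```

View pics/w10.png

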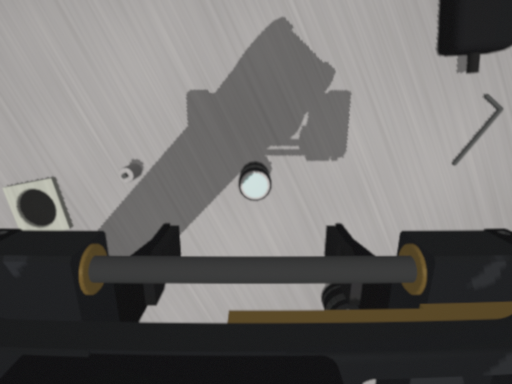

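The small tube's glass is at (255,184), centred.

```bash
python3 -m jog '[{"rot":[0,0,0],"travel":[0.14,0.004,0.003],"jaw":-1},{"rot":[0,0,0],"travel":[0.14,0,0],"jaw":-1},{"rot":[0,0,0],"travel":[0.12,0,0],"jaw":-1},{"rot":[0,0,0],"travel":[0.1,0,0],"jaw":-1},{"rot":[0,0,0],"travel":[0.09,0,0],"jaw":-1},{"rot":[0,0,0],"travel":[0,0,0],"jaw":1},{"rot":[0,0,0],"travel":[0,0,0],"jaw":1},{"rot":[0,0,0],"travel":[0,0,0],"jaw":1}]' 20
python3 -m jog '[{"rot":[0,0,0],"travel":[0,0,0],"jaw":1},{"rot":[0,0,0],"travel":[0,0,0],"jaw":1},{"rot":[0,0,0],"travel":[0,0,0],"jaw":1},{"rot":[0,0,0],"travel":[0,0,0],"jaw":1},{"rot":[0,0,0],"travel":[0,0,0],"jaw":1},{"rot":[0,0,0],"travel":[0,0,0],"jaw":1},{"rot":[0,0,0],"travel":[0,0,0],"jaw":1}]'
python3 -m jog '[{"rot":[0,0,0],"travel":[-0.1,0,0],"jaw":1},{"rot":[0,0,0],"travel":[-0.1,0,0],"jaw":1},{"rot":[0,0,0],"travel":[-0.1,0,0],"jaw":1},{"rot":[0,0,0],"travel":[-0.05,0,0],"jaw":1},{"rot":[0,0,0],"travel":[0,0,0],"jaw":1}]'
python3 - <<'E'
from h import *
T=pose();print(T[:3,3].round(4),(T[:3,:3].T@(np.array([.3635,.3005,T[2,3]])-T[:3,3])/.3).round(3))
T=np.load("T10.npy");print(pt("wrist",37,208,.008,T).round(4))
E
```

```text
time: 21.7
position: [0.6335, 0.2124, 0.0178]
tool_rot: [1.545, 0.952, -1.538]
ft_force: [-0.4, -0.3, 0.3]
grip_width: 0.813
time: 22.4
position: [0.6317, 0.213, 0.0155]
tool_rot: [1.541, 0.954, -1.54]
ft_force: [-1.0, 0.1, 1.9]
grip_width: 0.41
time: 22.9
position: [0.6331, 0.2134, 0.1226]
tool_rot: [1.544, 0.953, -1.536]
ft_force: [0.2, 0.3, -1.2]
grip_width: 0.409
[0.6331 0.2134 0.1226] [-0.003 -0.934  0.14 ]
[0.3683 0.2985 0.008 ]
```

```bash
python3 -m jog '[{"rot":[0,0,0],"travel":[0,-0.1334,0.02],"jaw":1},{"rot":[0,0,0],"travel":[0,-0.1334,0.02],"jaw":1},{"rot":[0,0,0],"travel":[0,-0.1334,0.02],"jaw":1},{"rot":[0,0,0],"travel":[0,-0.1334,0.02],"jaw":1},{"rot":[0,0,0],"travel":[0,-0.1334,0.02],"jaw":1},{"rot":[0,0,0],"travel":[0,-0.1334,0.02],"jaw":1},{"rot":[0,0,0],"travel":[0,-0.1334,0.02],"jaw":1},{"rot":[0,0,0],"travel":[0,0,0],"jaw":1}]'
python3 -m jog '[{"rot":[0,0,0],"travel":[0,0,0],"jaw":1},{"rot":[0,0,0],"travel":[0,0,0],"jaw":1}]'
python3 - <<'E'
from h import *
T=pose();im=ctrl.get_image("wrist");cv2.imwrite("pics/w11.png",cv2.cvtColor(im,cv2.COLOR_RGB2BGR))
np.save("T11.npy",T);print(T.round(4))
E
```

```text
time: 23.7
position: [0.3556, 0.3014, 0.1181]
tool_rot: [1.531, 0.96, -1.54]
ft_force: [0.3, -0.2, -0.8]
grip_width: 0.407
time: 23.9
position: [0.3626, 0.2991, 0.1193]
tool_rot: [1.54, 0.953, -1.542]
ft_force: [0.9, 0.4, -0.9]
grip_width: 0.407
[[-7.000e-04  8.948e-01 -4.466e-01  3.626e-01]
 [-1.100e-03 -4.466e-01 -8.948e-01  2.991e-01]
 [-1.000e+00 -1.000e-04  1.300e-03  1.193e-01]
 [ 0.000e+00  0.000e+00  0.000e+00  1.000e+00]]
```

View pics/w11.png

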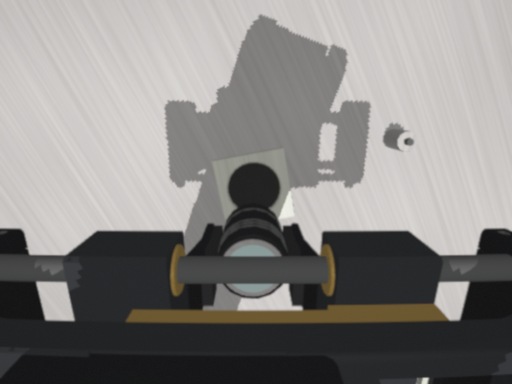

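Run:
```python
from h import *
T=np.load("T11.npy");Ti=np.linalg.inv(T)
for p in [(254,162),(228,188),(280,188),(212,160),(285,148),(294,218)]:
    P=pt("wrist",*p,.008,T); print(p,P.round(4),(Ti@np.r_[P,1])[:3].round(4))
zt=.1193-.0155+.05
for p in [(220,268),(287,268)]:
    P=pt("wrist",*p,zt,T); print(p,(Ti@np.r_[P,1])[:3].round(4))
```

```text
(254, 162) [0.3778 0.3228 0.008 ] [ 0.1113  0.003  -0.0281]
(228, 188) [0.3443 0.3114 0.008 ] [ 0.1113 -0.0219 -0.003 ]
(280, 188) [0.3889 0.2892 0.008 ] [ 0.1113  0.0279 -0.003 ]
(212, 160) [0.3436 0.342  0.008 ] [ 0.1113 -0.0362 -0.0301]
(285, 148) [0.4093 0.3217 0.008 ] [ 0.1113  0.0316 -0.0412]
(294, 218) [0.3883 0.2552 0.008 ] [0.1114 0.0426 0.0277]
(220, 268) [-0.0345 -0.0144 -0.0011]
(287, 268) [-0.0345  0.0181 -0.001 ]
```

```bash
python3 -m jog '[{"rot":[0,0,0],"travel":[0,0.004,-0.005],"jaw":1},{"rot":[0,0,0],"travel":[0.07,0,0],"jaw":1},{"rot":[0,0,0],"travel":[0.07,0,0],"jaw":1},{"rot":[0,0,0],"travel":[0.07,0,0],"jaw":1},{"rot":[0,0,0],"travel":[0.06,0,0],"jaw":1},{"rot":[0,0,0],"travel":[0.03,0,0],"jaw":1},{"rot":[0,0,0],"travel":[0.015,0,0],"jaw":1},{"rot":[0,0,0],"travel":[0,0,0],"jaw":1}]'
python3 -m jog '[{"rot":[0,0,0],"travel":[0,0,0],"jaw":1},{"rot":[0,0,0],"travel":[0,0,0],"jaw":1}]'
```

```text
time: 24.75
position: [0.3641, 0.3007, 0.0255]
tool_rot: [1.541, 0.954, -1.541]
ft_force: [0.0, -0.6, -0.7]
grip_width: 0.411
time: 24.95
position: [0.3645, 0.3014, 0.0266]
tool_rot: [1.542, 0.954, -1.539]
ft_force: [0.8, -0.5, -0.3]
grip_width: 0.406
```

```bash
python3 -m jog '[{"rot":[0,0,0],"travel":[0.012,0,0],"jaw":1},{"rot":[0,0,0],"travel":[0.01,0,0],"jaw":1},{"rot":[0,0,0],"travel":[0,0,0],"jaw":1},{"rot":[0,0,0],"travel":[0,0,0],"jaw":1}]'
```

```text
time: 25.35
position: [0.3637, 0.3007, 0.019]
tool_rot: [1.54, 0.954, -1.541]
ft_force: [-0.9, -0.2, -0.8]
grip_width: 0.407
```

```bash
python3 -m jog '[{"rot":[0,0,0],"travel":[0,0,0],"jaw":-1},{"rot":[0,0,0],"travel":[0,0,0],"jaw":-1},{"rot":[0,0,0],"travel":[0,0,0],"jaw":-1},{"rot":[0,0,0],"travel":[-0.05,0,0],"jaw":-1},{"rot":[0,0,0],"travel":[-0.13,0,0],"jaw":-1},{"rot":[0,0,0],"travel":[-0.13,0,0],"jaw":-1},{"rot":[0,0,0],"travel":[-0.13,0,0],"jaw":-1},{"rot":[0,0,0],"travel":[-0.13,0,0],"jaw":-1}]'
python3 -m jog '[{"rot":[0,0,0],"travel":[0,0,0],"jaw":-1},{"rot":[0,0,0],"travel":[0,0,0],"jaw":-1}]'
python3 - <<'E'
from h import *
T=pose();print(T[:3,3])
cv2.imwrite("pics/w12.png",cv2.cvtColor(ctrl.get_image("wrist"),cv2.COLOR_RGB2BGR))
cv2.imwrite("pics/s12.png",cv2.cvtColor(ctrl.get_image("side"),cv2.COLOR_RGB2BGR))
cv2.imwrite("pics/c12.png",cv2.cvtColor(ctrl.get_image("scene"),cv2.COLOR_RGB2BGR))
a=cv2.imread("pics/s12.png")[105:345,180:335];b=cv2.imread("pics/w12.png")[80:320,130:380];
cv2.imwrite("pics/f.png",np.hstack([cv2.resize(a,None,fx=2.4,fy=2.4,interpolation=2),cv2.resize(b,(400,576))]))
crop("pics/s12.png",220,105,100,110,5,"pics/f2.png")
E
```

```text
time: 26.15
position: [0.3637, 0.3007, 0.1919]
tool_rot: [1.541, 0.954, -1.54]
ft_force: [0.2, 1.0, 1.1]
grip_width: 0.976
time: 26.35
position: [0.3643, 0.3012, 0.1911]
tool_rot: [1.543, 0.954, -1.538]
ft_force: [0.2, -0.0, -0.8]
grip_width: 0.995
[0.36429144 0.30124327 0.1911366 ]
```

View pics/f.png

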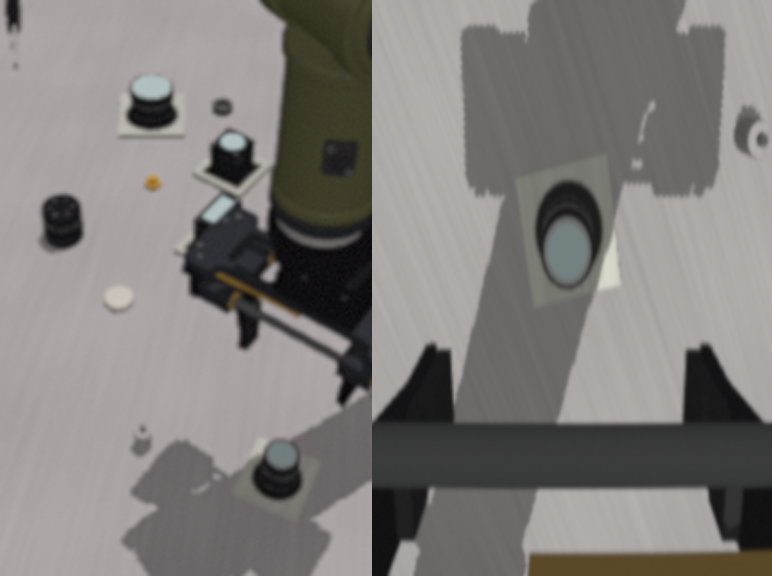

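View pics/f2.png

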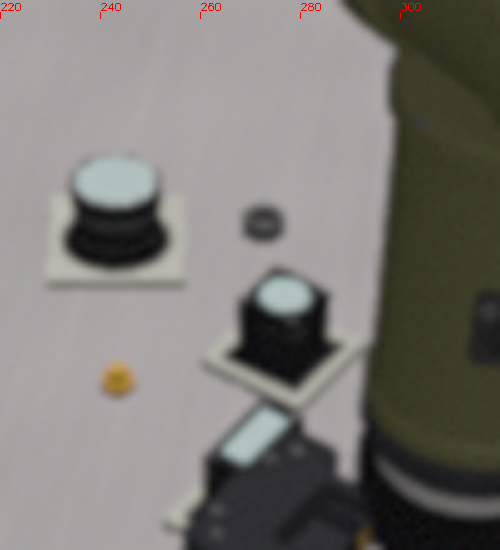

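View pics/c12.png

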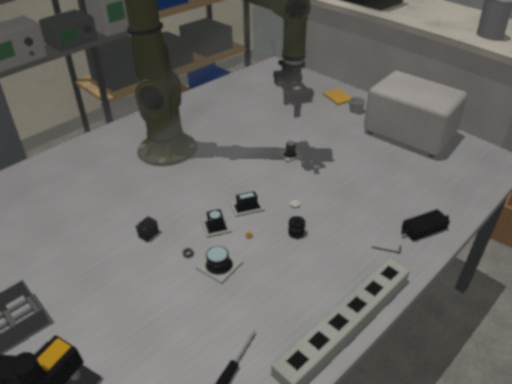

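All four look seated and the blanks haven't moved. One numeric check of the centres, then I'll hand in.

Run:
```python
from h import *
F=lambda x,y:(220+x/5-.4,105+y/5-.4)
for n,p,t in [("large",F(116,182),(.5975,-.2445)),("cube",F(286,297),(.4695,-.148)),("obl",F(256,436),(.470,-.018)),("small",(180+282/2.4-.3,105+455/2.4-.3),(.3635,.3005))]:
    P=pt("side",*p,.053);print(n,P.round(4),"off mm",((P[:2]-t)*1000).round(1))
s=ctrl.get_state();print(s["time"],s["ft_force"])
ctrl.close_job()
```

```text
large [ 0.5973 -0.2463  0.053 ] off mm [-0.2 -1.8]
cube [ 0.4687 -0.1473  0.053 ] off mm [-0.8  0.7]
obl [ 0.4695 -0.0198  0.053 ] off mm [-0.5 -1.8]
small [0.3622 0.3024 0.053 ] off mm [-1.3  1.9]
26.5 [ 0.62024687 -0.41429499  0.53001944]
the job is handed in; nothing more can be done
```

I picked up all four glass optics, set each one down in its own tray and handed the job in at 26.5 s, well inside the 102 s limit.

- **Placement:** In the last side picture, each glass centre was within about 2.5 mm of its tray centre (the limit is 13 mm). This assumes the parts stand on the recess floor.
- **Upright and seated:** All four looked upright and flat in the final pictures. I judged that by eye, because there was no depth reading to measure seat height or tilt.
- **Blanks:** Neither blank appears to have moved. This was also checked by eye only.
- **Robot:** It finished clear of everything, about 190 mm up with the gripper open.
- **Disagreements:** No check failed. The wrist camera put targets 1 to 5 mm off along the jaw direction from the other cameras' estimates, and I made small corrections before lowering each part.

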